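# Square up the gauge stand

## Task

Seat the loose aluminium block flat and fully home in the pocket of the grey stand's base and let go of it; then pick up the steel square and press it upright into the corner between that block and the middle of the stand's post, until the foot is down on the block and the blade's back is flat against the post. Finish while still gripping the square and pressing it into the corner, upright and square to the post (do not put it down or let go), and do not disturb the other things on the bench.

Things in the scene. Friction and masses are not known exactly. Their poses are not given: they have to be found in the camera images.
- stand: grey painted stand fixed to the bench; base plate 230 x 120 mm (x by y), 18 mm thick. Origin: centre of the plate's underside, on the bench. x runs along the plate towards the post, z up. A rectangular pocket, open at the top, is sunk 10 mm into the plate (see pocket).
- pocket (a point): centre of the pocket's floor, 8 mm above the bench, on the plate's centre line, 12 mm from the stand's origin towards the post; same axes as the stand. The pocket is 105 mm (x) by 55 mm (y), 10 mm deep, with a 4 mm 45-degree chamfer round its mouth; its end nearest the post is 5.5 mm from the post's face.
- post: upright steel post fixed on the stand's plate, 30 mm thick (x), 50 mm wide (y), from 18 to 94 mm above the bench. Origin: bottom centre of its flat face that looks at the pocket, at plate-top level (18 mm above the bench, 70 mm from the stand's origin along x); same axes as the stand, so the post lies on the +x side of its origin.
- block: loose flat aluminium block, 100 x 50 x 26 mm (x, y, z), 0.2 to 0.5 kg. Origin: centre of its underside; z up. It goes in the pocket long way along the stand, either way round; seated, its underside is on the pocket floor and its top is 34 mm above the bench (16 mm proud of the plate).
- square: loose steel square, L-shaped, standing on its foot, 0.25 to 0.5 kg. Foot 90 long (x) x 26 wide (y) x 16 mm tall; blade 36 mm wide (x = 9 to 45 mm), 10 mm thick (y, centred), up to 90 mm above the underside. Origin: centre of the foot's underside; x runs from toe to heel, z up. The blade's back, flush with the heel end at x = 45 mm, goes against the post, the underside on the block.
- heel (a point): bottom corner of the square where the blade's back meets the foot's underside (x = +45 mm in the square's frame)
- toe (a point): bottom of the far end of the square's foot (x = -45 mm in the square's frame)
- jar_a: bystander, leave alone: brown stoppered glass jar, 60 mm across, 96 mm tall; origin: centre of its underside
- jar_b: bystander, leave alone: green stoppered glass jar, 60 mm across, 96 mm tall; origin: centre of its underside
- reagent: bystander, leave alone: brown bottle with a black cap, 64 mm across, 150 mm tall; origin: centre of its underside
- beaker: bystander, leave alone: white beaker, 66 mm across, 85 mm tall; origin: centre of its underside
- weight: bystander, leave alone: brass balance weight with a knob, 38 mm across, 58 mm tall; origin: centre of its underside
- slide_box: bystander, leave alone: flat cardboard box for glass slides, 50 x 85 x 30 mm; origin: centre of its underside
- dish: bystander, leave alone: flat round grey dish, 80 mm across, 14 mm tall; origin: centre of its underside
Not all that is in view belongs to the job. Several things have the shape of the square; the one meant has the colours described above.

How it is judged:
By the outcome, as a careful person would: the job done as asked, in the order asked, and still so for the second after the job is handed in, while the arm keeps its last pose, push and grip.
It also fails if it takes over 72 s, if anything falls off the work surface, if the arm or the gripper's body presses on something with over 40 N, if the wrist force passes 120 N, or if a joint passes its speed limit or range.

## Robot

A 6-joint arm with a two-finger parallel gripper is mounted at the origin on the work surface. World frame = base frame: x ahead of the robot, y to its left, z up, the work surface at z = 0. Lengths are in m, angles in rad, forces in N, time in s.
With the tool pointing down it reaches from about 0.25 to 0.725 m from the base axis. Payload 4 kg.
Tool frame: the origin (TCP) lies midway between the tips of the shut fingers; the grasp point (between the pads) lies 19 mm behind it; y points along the fingers, x is the direction in which the jaws open and shut, and the axes are right-handed (so a half turn about y gives the same grasp; the last joint's range is limited). The gripper opens to 85 mm and grips with 20 to 120 N. Pads are 22 mm wide; open, the fingers measure 114 mm over their backs; the gripper's body (76 mm by 85 mm) begins 54 mm behind the grasp point. The pads swing forward as they close: fully open they stand 13 mm farther back than shut.
Start: joints at [-1.147, 0.241, 0.005, 1.335, 0, 1.571], TCP at [0.206, -0.456, 0.231] pointing down, gripper open.
Joint ranges: [-2.72, 2.72], [-1.05, 1.87], [-1.09, 1.28], [-1.99, 2.15], [-1.42, 1.44], [-3.14, 3.14]. Speed limits (rad/s): [2.79, 2.79, 3.14, 3.14, 3.14, 3.14].

## Interface

Orientations are given as a unit quaternion [x, y, z, w].
In Python, from workcell import bot gives the robot as it stands. The module is installed in compiled form; this text tells all that it offers.
- The arm moves only by the shell command python3 -m inch 'ROWS'. ROWS is text: rows parted by semicolons, each of 7 numbers parted by spaces: the turn, a rotation vector about the tool's x, y, z in degrees, then the shift along the tool's x, y, z in mm, then the closure, from 0 (fully open) to 1 (shut). In form: ax ay az dx dy dz fingers; .... A call has 1 to 12 rows; each row shifts and turns the commanded pose from where the row before left it, along the tool's axes as they then stand; what a row does not reach is not made up. A row lasts 1/8 s, in which the tool goes at most 62.5 mm and 10.7 degrees, less where a joint would pass 70% of its speed; a pose out of reach is approached as far as the arm can. A call with a gripper value outside its range is refused whole. The fingers move at their own pace and stop on an object; the grip force is fixed at half the most. Time passes only in rows, so rows that do not move let the fingers close. It gives the time, the measured TCP pose, the force and the opening at its end, in the units of the state.
- bot.get_obs(): the state, without advancing time (a new reading comes with each control period).
- bot.camera(name): name is "scene" or "side" or "wrist"; returns a dict with "color" (420x560x3 uint8, blue, green, red), "fx", "fy", "cx", "cy" (pixels), "extrinsics" (4x4, takes a point from world to camera coordinates). Camera axes: x right, y up, looking along -z (the intrinsics and any distortion apply to the point x, -y, -z); pixel columns grow to the right and rows downward; lengths in m; the calibration is good to about 2 mm. A picture is of the moment at which its call begins. There is no depth.
- bot.job_done(): hands the job in, once; it reports no verdict.
Trained networks look in the newest picture that a camera, given by its name, has taken for a name from the list of things; names that differ only in an ending like _2 or _b are one class to them, and where a whole thing is asked for, a point or a joint stands for the part that bears it (a point fixed in the world has none). Each returns a list of dicts, best first, with "conf" (0 to 1); they miss things now and then, are a little off and sometimes report something else, mostly with a low value. They report only what shows in the picture. A call takes as long as a camera call. They do not tell look-alikes from the thing itself.
- bot.look_for(name, camera): "extent" ([left, top, right, bottom] in pixels, round what is visible of it).
- bot.cut_out(name, camera): "region" (420x560 bool, what is visible of it) and "extent" ([left, top, right, bottom] in pixels, round what is visible of it).
- bot.spot_point(name, camera): "point" ([column, row] in pixels: a listed point, or the origin of a listed thing).
The state is a dict: "clock": time; "joint_pos": joint angles; "joint_vel": joint speeds; "tau": joint torques, N m; "eef_pos": TCP position; "tool_rot": TCP orientation; "ft_force": force on the tool from outside, world axes, zero at the start; "ft_torque": the same for the moment, N m; "grip_width": finger opening in m.
Only numpy, scipy, OpenCV 4.12 (cv2) and the standard library are available. Lean on these libraries where they do the work, as an engineer would, in place of code of your own. Each camera call takes 0.05 s, during which the arm holds its last target.

## Working session

There is one attempt and no reset: what is moved stays moved. The work goes in short steps, Python scripts to look and compute and a shell command to move; the robot and the scene stay as the last step left them, time stands still between calls to the robot, and variables do not carry over. Pictures are saved under pics/ and viewed, and the job is handed in when it is done.

```bash
ls; mkdir -p pics
python3 - <<'E'
from workcell import bot
import cv2
o=bot.get_obs()
print({k:o[k] for k in ('clock','eef_pos','tool_rot','grip_width','ft_force')})
for c in ('scene','side','wrist'):
    d=bot.camera(c); cv2.imwrite(f'pics/{c}0.png',d['color']); print(c,d['fx'],d['fy'],d['cx'],d['cy'],d['extrinsics'],[k for k in d])
E
```

```text
pics
{'clock': 0.0, 'eef_pos': array([ 0.20536018, -0.4552019 ,  0.23043023]), 'tool_rot': array([-0.59358861,  0.38426893, -0.3830425 ,  0.59436386]), 'grip_width': 0.08564689432963253, 'ft_force': array([0.62695361, 0.21596902, 0.85364009])}
scene 460.92782575338566 460.92782575338566 275.70541213093736 207.09015987353243 [[-0.2941776   0.95563231 -0.01504764  0.0669913 ]
 [-0.66847875 -0.19447801  0.71785407  0.3417561 ]
 [ 0.68307811  0.22123562  0.69603096 -1.45196551]
 [ 0.          0.          0.          1.        ]] ['color', 'fx', 'fy', 'cx', 'cy', 'extrinsics']
side 422.05345723290134 422.05345723290134 276.9571172441272 211.3532532959614 [[-0.97459575 -0.22387005  0.00673199  0.55826744]
 [ 0.16346711 -0.69044748  0.70467069 -0.07137466]
 [-0.15310658  0.68786952  0.70950257 -1.21151147]
 [ 0.          0.          0.          1.        ]] ['color', 'fx', 'fy', 'cx', 'cy', 'extrinsics']
wrist 350.53428603889165 350.53428603889165 278.2715961362775 212.4193436070063 [[ 0.41120999 -0.91153895 -0.00175503 -0.49907379]
 [ 0.86217205  0.38956336 -0.3238823   0.04163663]
 [ 0.29591503  0.1316705   0.94609575 -0.38059123]
 [ 0.          0.          0.          1.        ]] ['color', 'fx', 'fy', 'cx', 'cy', 'extrinsics']
```

View pics/scene0.png

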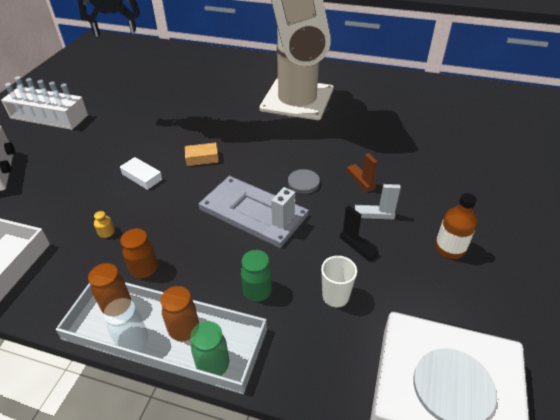

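View pics/side0.png

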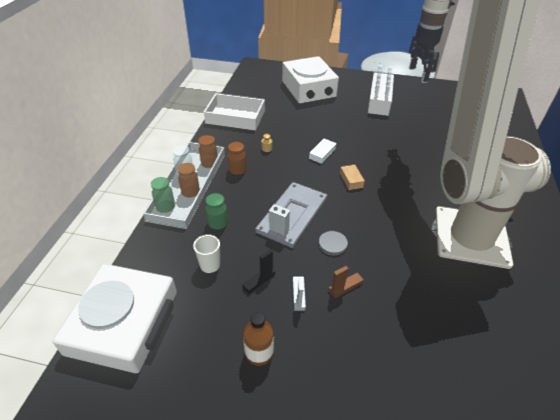

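View pics/wrist0.png

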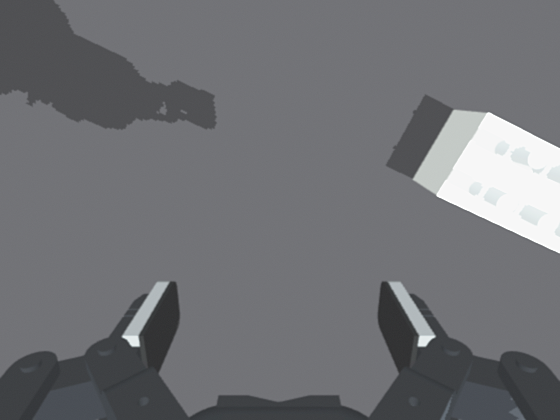

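```bash
cat > h.py <<'E'
from workcell import bot
import numpy as np, cv2
from scipy.optimize import least_squares
from scipy.spatial.transform import Rotation as R
np.set_printoptions(precision=4,suppress=True)
def cam(c,save=None):
    d=bot.camera(c)
    if save: cv2.imwrite('pics/'+save,d['color'])
    return d
def proj(d,P):
    P=np.atleast_2d(P); E=d['extrinsics']; q=P@E[:3,:3].T+E[:3,3]
    return np.c_[d['fx']*q[:,0]/-q[:,2]+d['cx'], d['fy']*(-q[:,1])/-q[:,2]+d['cy']]
def onz(d,uv,z):
    E=d['extrinsics']; uv=np.atleast_2d(uv)
    r=np.c_[(uv[:,0]-d['cx'])/d['fx'],-(uv[:,1]-d['cy'])/d['fy'],-np.ones(len(uv))]@E[:3,:3]
    c=-E[:3,:3].T@E[:3,3]
    return c+r*((z-c[2])/r[:,2])[:,None]
def crop(d,x0,y0,x1,y1,k,name):
    cv2.imwrite('pics/'+name,cv2.resize(d['color'][y0:y1,x0:x1],None,fx=k,fy=k,interpolation=cv2.INTER_CUBIC))
E
python3 - <<'E'
from h import *
for c in ('scene','side'):
    d=cam(c)
    for n,z in [('stand',0),('pocket',.008),('post',.018),('block',0),('square',0),('heel',0),('toe',0),('slide_box',0),('dish',0),('jar_a',0),('jar_b',0),('beaker',0),('weight',0),('reagent',0)]:
        r=bot.spot_point(n,c)
        print(c,n,[(np.round(q['point'],1).tolist(),round(q['conf'],2),onz(d,q['point'],z)[0][:2].round(3).tolist()) for q in r[:5]])
    if c=='scene': crop(d,100,120,440,270,2.3,'s_crop.png')
    else: crop(d,200,120,400,320,3,'side_crop.png')
E
```

```text
scene stand [([253.3, 212.1], 0.86, [0.519, 0.034])]
scene pocket [([255.5, 209.5], 0.96, [0.517, 0.039])]
scene post [([276.2, 220.4], 0.66, [0.547, 0.1])]
scene block [([141.9, 171.3], 0.69, [0.457, -0.295]), ([277.0, 219.8], 0.64, [0.528, 0.095]), ([334.5, 294.4], 0.21, [0.694, 0.266])]
scene square [([357.5, 181.0], 0.89, [0.34, 0.251]), ([361.7, 248.0], 0.69, [0.558, 0.298]), ([373.3, 216.4], 0.61, [0.454, 0.308])]
scene heel [([341.9, 231.8], 0.95, [0.523, 0.247]), ([370.4, 189.7], 0.95, [0.363, 0.287]), ([393.3, 213.6], 0.63, [0.432, 0.351])]
scene toe [([375.7, 258.1], 0.76, [0.578, 0.331]), ([350.2, 168.0], 0.6, [0.294, 0.224]), ([356.3, 215.7], 0.58, [0.463, 0.269])]
scene slide_box [([201.0, 157.9], 0.63, [0.362, -0.169])]
scene dish [([302.3, 180.5], 0.7, [0.377, 0.116]), ([276.6, 216.9], 0.58, [0.519, 0.092])]
scene jar_a [([257.3, 285.2], 0.83, [0.717, 0.111]), ([142.8, 268.6], 0.65, [0.745, -0.134])]
scene jar_b [([257.3, 285.2], 0.83, [0.717, 0.111]), ([142.8, 268.6], 0.65, [0.745, -0.134])]
scene beaker [([334.9, 290.3], 0.88, [0.684, 0.265]), ([142.3, 173.8], 0.37, 
[... 601 characters left out ...]
98.6, 311.3], 0.83, [0.437, 0.355]), ([328.8, 293.4], 0.67, [0.372, 0.286]), ([272.0, 268.0], 0.66, [0.531, 0.241])]
side toe [([358.0, 275.9], 0.83, [0.305, 0.215]), ([298.5, 280.5], 0.77, [0.454, 0.265]), ([246.1, 290.6], 0.67, [0.579, 0.326])]
side slide_box [([350.3, 177.7], 0.8, [0.366, -0.177]), ([287.5, 214.5], 0.2, [0.532, 0.036])]
side dish [([330.0, 243.4], 0.74, [0.392, 0.12])]
side jar_a [([217.3, 225.9], 0.87, [0.722, 0.129]), ([235.5, 165.8], 0.68, [0.751, -0.149])]
side jar_b [([217.3, 225.9], 0.87, [0.722, 0.129]), ([235.5, 165.8], 0.68, [0.751, -0.149])]
side beaker []
side weight [([264.3, 147.3], 0.49, [0.682, -0.272])]
side reagent [([255.7, 349.6], 0.92, [0.513, 0.475])]
```

View pics/s_crop.png

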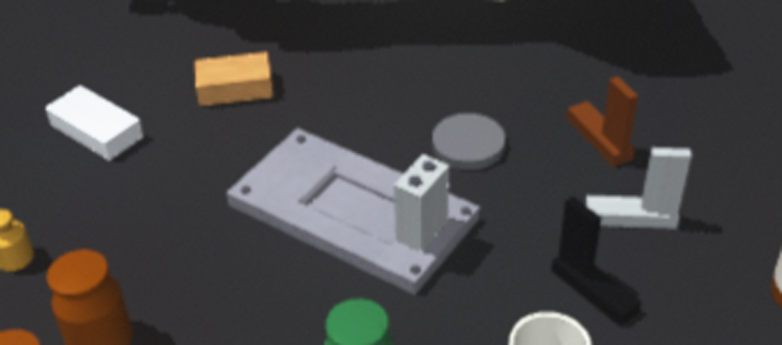

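View pics/side_crop.png

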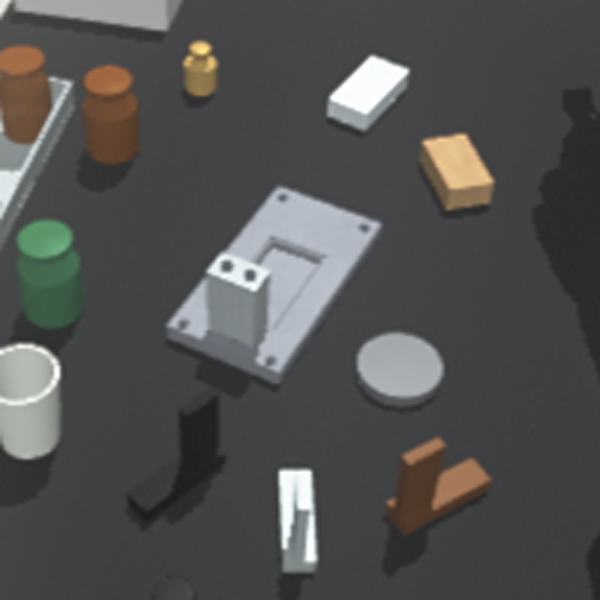

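```bash
cat > fit.py <<'E'
from h import *
from scipy.optimize import minimize
def box(x0,x1,y0,y1,z0,z1):
    return np.array([[x,y,z] for x in(x0,x1) for y in(y0,y1) for z in(z0,z1)])/1000
M={'stand':[box(-115,115,-60,60,0,18),box(70,100,-25,25,18,94)],
   'block':[box(-50,50,-25,25,0,26)],
   'square':[box(-45,45,-13,13,0,16),box(9,45,-5,5,16,90)]}
K=4
def place(p,P,z=0):
    c,s=np.cos(p[2]),np.sin(p[2]); return P@np.array([[c,s,0],[-s,c,0],[0,0,1]])+[p[0],p[1],z]
def render(name,p,d,win,z=0):
    x0,y0,x1,y1=win; m=np.zeros(((y1-y0)*K,(x1-x0)*K),np.uint8)
    for b in M[name]:
        q=(proj(d,place(p,b,z))-[x0,y0]+.5)*K-.5
        h=cv2.convexHull(np.round(q*16).astype(np.int32)); cv2.fillConvexPoly(m,h,1,shift=4)
    return m
def mask(d,win,thr,near=None):
    x0,y0,x1,y1=win
    g=cv2.cvtColor(d['color'],cv2.COLOR_BGR2GRAY)[y0:y1,x0:x1]
    g=cv2.resize(g,None,fx=K,fy=K,interpolation=cv2.INTER_CUBIC)
    m=(g>thr).astype(np.uint8)
    if near is not None:
        nm=cv2.dilate(near.astype(np.uint8),np.ones((9,9)))[y0:y1,x0:x1]
        m&=cv2.resize(nm,None,fx=K,fy=K,interpolation=cv2.INTER_NEAREST)
    # fill holes
    cs,_=cv2.findContours(m,cv2.RETR_EXTERNAL,cv2.CHAIN_APPROX_NONE)
    o=np.zeros_like(m); cv2.drawContours(o,[max(cs,key=cv2.contourArea)],-1,1,-1)
    return o
def fit(name,obs,p0,z=0):
    def cost(p):
        return sum(1-(lambda a,b:(a&b).sum()/max(1,(a|b).sum()))(render(name,p,d,w,z),m) for d,w,m in obs)
    best=None
    for dth in (-.15,0,.15):
        s=np.array([p0]*4)+np.array([[0,0,dth],[.01,0,dth],[0,.01,dth],[0,0,dth+.1]])
        r=minimize(cost,s[0],method='Nelder-Mead',options=dict(initial_simplex=s,xatol=1e-4,fatol=1e-5,maxiter=400))
        if best is None or r.fun<best.fun: best=r
    return best
E
python3 - <<'E'
from fit import *
D={c:cam(c) for c in('scene','side')}
init={'stand':([.522,.034,np.arctan2(.062,.023)],70),'block':([.465,-.29,0],90),'square':([.452,.307,np.arctan2(.09,-.025)],75)}
for n,(p0,thr) in init.items():
    obs=[]
    for c in D:
        pts=np.vstack([proj(D[c],place(p0,b)) for b in M[n]])
        w=[*(pts.min(0)-18).astype(int),*(pts.max(0)+18).astype(int)]
        rs=bot.cut_out(n,c); e=pts.mean(0)
        rs=[r for r in rs if np.linalg.norm((np.array(r['extent'][:2])+r['extent'][2:])/2-e)<18]
        m=mask(D[c],w,thr,rs[0]['region'] if rs else None)
        obs.append((D[c],w,m))
    if n=='block':
        b=min((fit(n,obs,[.465,-.29,t]) for t in (0,.8,1.6,2.4)),key=lambda r:r.fun)
    else: b=fit(n,obs,p0)
    print(n,b.x,np.degrees(b.x[2]),b.fun)
    singles=[fit(n,[o],b.x).x for o in obs]; print(singles)
    vis=[]
    for d,w,m in obs:
        im=cv2.resize(d['color'][w[1]:w[3],w[0]:w[2]],None,fx=K,fy=K,interpolation=cv2.INTER_CUBIC)
        for mm,col in((m,(0,255,0)),(render(n,b.x,d,w),(0,0,255))):
            cs,_=cv2.findContours(mm,0,2); cv2.drawContours(im,cs,-1,col,1)
        vis.append(im)
    h=max(v.shape[0] for v in vis)
    v=np.hstack([cv2.copyMakeBorder(v,0,h-v.shape[0],0,5,0) for v in vis])
    s=min(1,790/v.shape[1],590/v.shape[0]); cv2.imwrite(f'pics/fit_{n}.png',cv2.resize(v,None,fx=s,fy=s))
E
```

```text
stand [0.5177 0.031  1.2865] 73.7125720115531 0.08463907142793237
[array([0.5174, 0.0311, 1.2936]), array([0.5185, 0.0327, 1.2794])]
block [ 0.476  -0.2867  1.2091] 69.27501926795449 0.0928262722083053
[array([ 0.4754, -0.2862,  1.2091]), array([ 0.4771, -0.287 ,  1.1882])]
square [0.4456 0.3076 1.8633] 106.75875488438568 0.24623692438685685
[array([0.4446, 0.3075, 1.777 ]), array([0.4459, 0.3064, 1.8794])]
```

```bash
cd pics; python3 -c "
import cv2,numpy as np
a=[cv2.imread(f'fit_{n}.png') for n in('stand','block','square')]
w=max(i.shape[1] for i in a);v=np.vstack([cv2.copyMakeBorder(i,0,4,0,w-i.shape[1],0) for i in a]);s=min(800/v.shape[1],600/v.shape[0]);print(s);cv2.imwrite('fits.png',v)
for n in('stand','block','square'): print(cv2.imread(f'fit_{n}.png').shape)"
```

```text
0.6557377049180327
(339, 790, 3)
(284, 574, 3)
(280, 538, 3)
```

View pics/fit_stand.png

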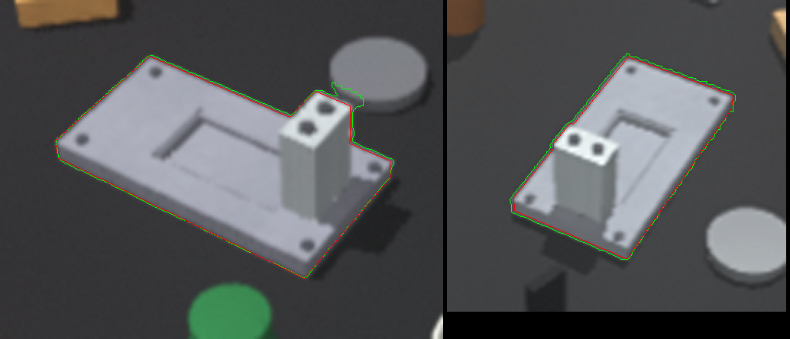

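View pics/fit_block.png

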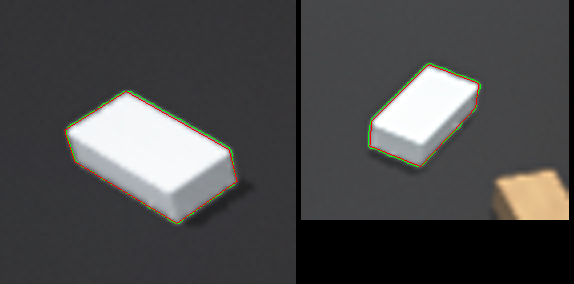

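View pics/fit_square.png

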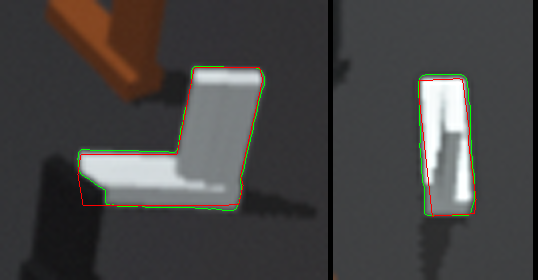

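```bash
cat > mv.py <<'E'
from h import *
import sys
def goto(p,yaw=None,jaw=None,o=None,tilt=True):
    """print turn(about tool y)&shift to reach p with jaw axis at yaw(deg, mod180), tool y down"""
    o=o or bot.get_obs(); Q=R.from_quat(o['tool_rot']); T=Q.as_matrix()
    print('t',round(o['clock'],2),'pos',o['eef_pos'],'F',o['ft_force'].round(1),'w',round(o['grip_width'],4),'J6',o['joint_pos'].round(2))
    a=np.degrees(np.arctan2(T[1,0],T[0,0])); print('jaw yaw',a.round(2),'tool y',T[:,1])
    if yaw is None: yaw=a
    best=[]
    for k in (0,180):
        y=np.radians(yaw+k); X=np.array([np.cos(y),np.sin(y),0]); Y=np.array([0,0,-1.]); Z=np.cross(X,Y)
        G=np.c_[X,Y,Z]; rv=np.degrees((R.from_matrix(T.T@G)).as_rotvec()); best.append((np.linalg.norm(rv),rv,G))
    _,rv,G=min(best,key=lambda b:b[0])
    print('turn deg',rv.round(2),'| shift after turn (mm)',(1000*G.T@(np.array(p)-o['eef_pos'])).round(1),'| alt turn norm',max(b[0] for b in best).__round__(1))
E
python3 - <<'E'
from mv import *
b=np.array([.476,-.2867]);th=np.radians(69.3);u=np.array([np.cos(th),np.sin(th)])
g=b-0.005*u
goto([*g,.12],159.3); goto([*g,.0105],159.3)
E
```

```text
t 2.05 pos [ 0.2056 -0.4558  0.2313] F [ 0.9 -0.  -0.4] w 0.0857 J6 [-1.15  0.24  0.01  1.34 -0.    1.57]
jaw yaw -65.72 tool y [ 0. -0. -1.]
turn deg [  0.   -45.02   0.  ] | shift after turn (mm) [193.2 111.3 248.7] | alt turn norm 135.0
t 2.05 pos [ 0.2056 -0.4558  0.2313] F [ 0.9 -0.  -0.4] w 0.0857 J6 [-1.15  0.24  0.01  1.34 -0.    1.57]
jaw yaw -65.72 tool y [ 0. -0. -1.]
turn deg [  0.   -45.02   0.  ] | shift after turn (mm) [193.2 220.8 248.7] | alt turn norm 135.0
```

```bash
python3 -m inch '0 -9 0 0 0 0 0;0 -9 0 0 0 0 0;0 -9 0 0 0 0 0;0 -9 0 0 0 0 0;0 -9 0 0 0 0 0;0 0 0 38 0 50 0;0 0 0 38 0 50 0;0 0 0 38 0 50 0;0 0 0 38 0 50 0;0 0 0 41 0 49 0;0 0 0 0 50 0 0;0 0 0 0 40 0 0'
python3 - <<'E'
from mv import *
b=np.array([.476,-.2867]);th=np.radians(69.3);u=np.array([np.cos(th),np.sin(th)])
g=b-0.005*u
d=cam('wrist')
from fit import M,place
P=place([*b,th],M['block'][0]); q=proj(d,P); im=d['color'].copy()
for a in q: cv2.circle(im,tuple(int(v) for v in a),3,(0,0,255),-1)
cv2.imwrite('pics/w1.png',im)
goto([*g,.0105],159.3)
E
```

```text
clock: 3.55
eef_pos: [0.4729, -0.2914, 0.1398]
tool_rot: [0.696, -0.126, 0.126, -0.696]
ft_force: [-0.1, -0.2, -0.0]
grip_width: 0.0857
t 3.6 pos [ 0.4692 -0.2897  0.134 ] F [-1.7  0.1 -4.4] w 0.0853 J6 [-0.55  0.41 -0.02  1.15 -0.    1.38]
jaw yaw -20.63 tool y [-0.0088  0.0054 -0.9999]
turn deg [-0.11  0.07 -0.58] | shift after turn (mm) [  5.3 123.5   0.2] | alt turn norm 179.9
```

View pics/w1.png

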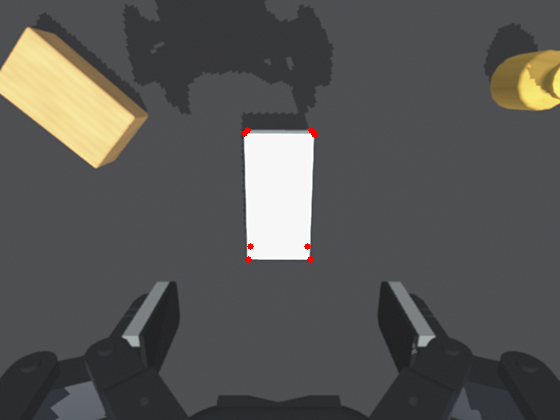

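```bash
python3 -m inch '0 0 0 0 40 0 0;0 0 0 0 40 0 0;0 0 0 0 0 0 0;0 0 0 0 0 0 0'
python3 - <<'E'
from mv import *
b=np.array([.476,-.2867]);th=np.radians(69.3);u=np.array([np.cos(th),np.sin(th)])
goto([*(b-.005*u),.0105],159.3)
E
```

```text
clock: 4.1
eef_pos: [0.473, -0.2933, 0.0631]
tool_rot: [0.696, -0.127, 0.128, -0.695]
ft_force: [0.1, 0.1, -0.1]
grip_width: 0.0854
t 4.1 pos [ 0.473  -0.2933  0.0631] F [ 0.1  0.1 -0.1] w 0.0854 J6 [-0.56  0.48 -0.11  0.98 -0.    1.38]
jaw yaw -20.73 tool y [ 0.0019 -0.0012 -1.    ]
turn deg [ 0.03 -0.03  0.13] | shift after turn (mm) [ 0.5 52.6  2.2] | alt turn norm 180.0
```

```bash
python3 -m inch '0 0 0 0.5 25 2 0;0 0 0 0 20 0 0;0 0 0 0 6 0 0;0 0 0 0 0 0 0;0 0 0 0 0 0 1;0 0 0 0 0 0 1;0 0 0 0 0 0 1;0 0 0 0 0 0 1;0 0 0 0 0 0 1;0 0 0 0 0 0 1;0 0 0 0 0 0 1;0 0 0 0 0 0 1'
python3 - <<'E'
from mv import *
goto([0,0,0])
cam('wrist','w2.png')
E
```

```text
clock: 5.6
eef_pos: [0.474, -0.2913, 0.0117]
tool_rot: [0.696, -0.126, 0.128, -0.695]
ft_force: [-1.0, -0.3, 5.5]
grip_width: 0.0482
t 5.6 pos [ 0.474  -0.2913  0.0117] F [-1.  -0.3  5.5] w 0.0482 J6 [-0.55  0.54 -0.17  0.86 -0.    1.38]
jaw yaw -20.72 tool y [ 0.0019 -0.0013 -1.    ]
turn deg [ 0.03 -0.    0.13] | shift after turn (mm) [-546.4   11.7  104.8] | alt turn norm 180.0
```

View pics/w2.png

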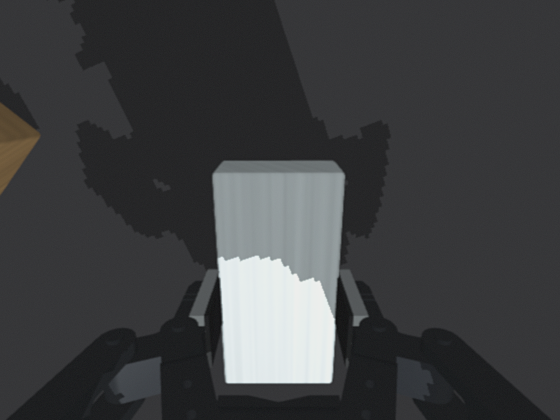

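```bash
python3 -m inch '0 0 0 0 -10 0 1;0 0 0 0 -40 0 1;0 0 0 0 -40 0 1;0 0 0 0 -40 0 1;0 0 0 0 0 0 1;0 0 0 0 0 0 1;0 0 0 0 0 0 1'
python3 - <<'E'
from mv import *
s=np.array([.5177,.031]);th=np.radians(73.7);u=np.array([np.cos(th),np.sin(th)])
goto([*(s+(.012-.005)*u),.14],163.7)
E
```

```text
clock: 6.52
eef_pos: [0.4717, -0.2899, 0.1381]
tool_rot: [-0.695, 0.129, -0.126, 0.696]
ft_force: [-0.4, 0.2, -3.6]
grip_width: 0.0486
t 6.53 pos [ 0.4717 -0.2899  0.1381] F [-0.4  0.2 -3.6] w 0.0486 J6 [-0.55  0.41 -0.01  1.16  0.    1.38]
jaw yaw -20.72 tool y [-0.0039  0.0024 -1.    ]
turn deg [-0.06 -4.42 -0.26] | shift after turn (mm) [-45.9  -1.9 327.9] | alt turn norm 175.6
```

```bash
python3 -m inch '0 -4.4 0 0 0 0 1;0 0 0 -7 0 50 1;0 0 0 -7 0 50 1;0 0 0 -7 0 50 1;0 0 0 -7 0 50 1;0 0 0 -7 0 50 1;0 0 0 -7 0 50 1;0 0 0 -4 0 28 1;0 0 0 0 0 0 1;0 0 0 0 0 0 1;0 0 0 0 0 0 1'
cat > chk.py <<'E'
from fit import *
from mv import *
# fit block in pocket-ish at tool-held height for each cam separately
E
python3 - <<'E'
from mv import *
from fit import M,place,proj
s=np.array([.5177,.031]);th=np.radians(73.7);u=np.array([np.cos(th),np.sin(th)])
goto([*(s+(.012-.005)*u),.14],163.7)
d=cam('wrist'); im=d['color'].copy()
o=bot.get_obs(); p=o['eef_pos']; zb=p[2]-.0117
for b in M['stand']:
    for a in proj(d,place([*s,th],b)): cv2.circle(im,tuple(int(np.clip(v,-999,2000)) for v in a),3,(0,0,255),-1)
cv2.imwrite('pics/w3.png',im)
for c in('scene','side'):
    d=cam(c); im=d['color'].copy(); crop({'color':im},180,120,380,270,3,f'{c}3.png')
E
```

```text
clock: 7.9
eef_pos: [0.5207, 0.0359, 0.1398]
tool_rot: [0.7, -0.101, 0.1, -0.7]
ft_force: [0.4, -0.3, -3.5]
grip_width: 0.0483
t 7.9 pos [0.5207 0.0359 0.1398] F [ 0.4 -0.3 -3.5] w 0.0483 J6 [ 0.07  0.34 -0.1   1.13 -0.    1.93]
jaw yaw -16.41 tool y [-0.0012 -0.0003 -1.    ]
turn deg [ 0.04 -0.11 -0.06] | shift after turn (mm) [-1.5 -0.2  1.5] | alt turn norm 179.9
```

View pics/w3.png

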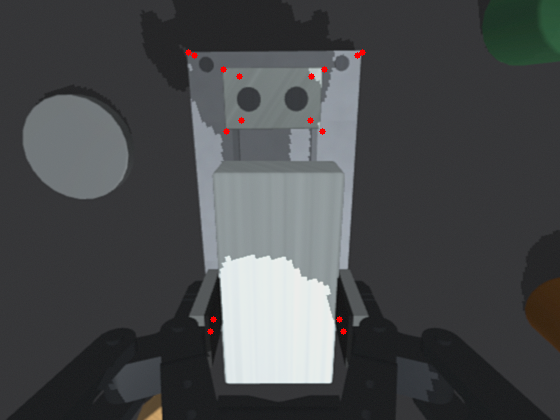

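View pics/side3.png

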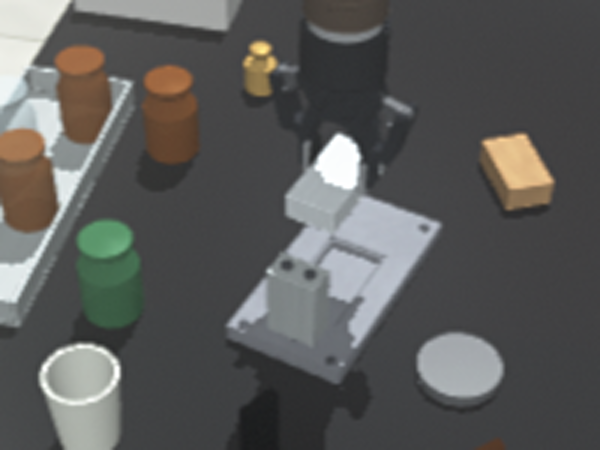

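Run:
```python
from h import *
from fit import M,place
d=cam('wrist'); p=bot.get_obs()['eef_pos']; print(p)
s=np.array([.5177,.031]);th=np.radians(73.7);u=np.array([np.cos(th),np.sin(th)])
print('post front top pred',proj(d,place([*s,th],np.array([[.07,.025,.094],[.07,-.025,.094],[.1,.025,.094],[.1,-.025,.094],[.115,.06,.018],[.115,-.06,.018]]))))
crop(d,180,30,380,180,4,'w3c.png')
```

```text
[0.5211 0.0362 0.1403]
post front top pred [[226.4389 131.5597]
 [321.4068 131.3785]
 [223.4428  70.1694]
 [323.6891  69.9586]
 [187.9511  53.4661]
 [361.8558  53.0913]]
```

View pics/w3c.png

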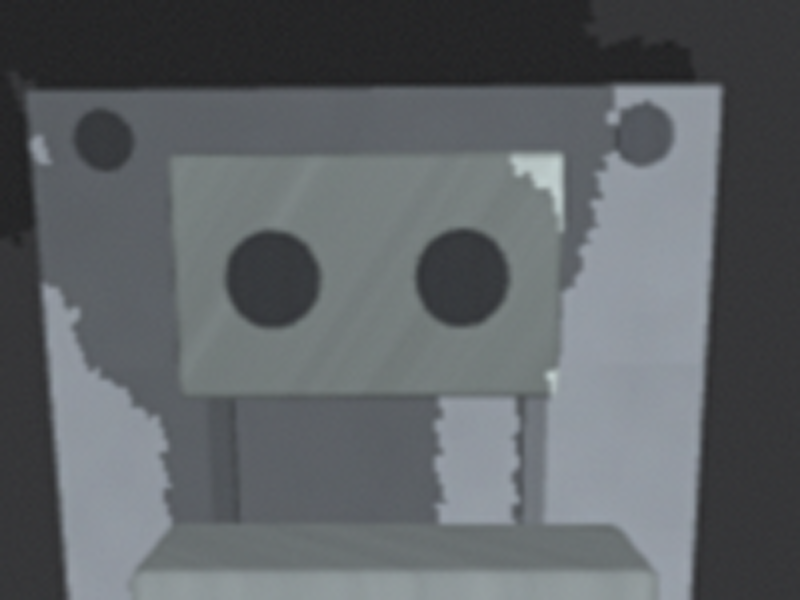

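Run:
```python
from h import *
from fit import place
d=cam('wrist'); p=bot.get_obs()['eef_pos']; print(p)
S=np.array([[.07,.025,.094],[.07,-.025,.094],[.1,.025,.094],[.1,-.025,.094],[.115,.06,.018],[.115,-.06,.018]])
uv=np.array([[225.4,128.4],[316.9,128.6],[222.4,68.6],[320.9,67.9],[186.6,52.6],[360.1,50.9]])
r=least_squares(lambda q:(proj(d,place(q,S))-uv).ravel(),[.5177,.031,1.286]); print('stand',r.x,np.degrees(r.x[2]),r.fun.reshape(-1,2))
s=r.x
B=np.array([[.05,.025,0],[.05,-.025,0],[.05,.025,.026],[.05,-.025,.026]]); ub=np.array([[222.6,160.4],[333.4,160.4],[213.4,172.6],[343.4,172.6]])
zb=p[2]-.0117
r=least_squares(lambda q:(proj(d,place(q[:3],B,q[3]))-ub).ravel(),[.521,.0412,1.286,zb]); print('block free z',r.x,zb,np.degrees(r.x[2]),r.fun.reshape(-1,2))
r=least_squares(lambda q:(proj(d,place(q,B,zb))-ub).ravel(),[.521,.0412,1.286]); print('block',r.x,np.degrees(r.x[2]),r.fun.reshape(-1,2))
b=r.x
u=np.array([np.cos(s[2]),np.sin(s[2])]);v=np.array([-u[1],u[0]])
rel=b[:2]-s[:2]-.012*u; print('block rel to pocket (mm) along x,y',1000*rel@u,1000*rel@v,'yaw',np.degrees(b[2]-s[2]))
```

```text
[0.5212 0.0363 0.1403]
stand [0.5171 0.0324 1.2885] 73.82649211254164 [[-1.1609  1.1391]
 [ 2.4435  0.5602]
 [-1.4039 -0.653 ]
 [ 0.4929 -0.3815]
 [-0.5068 -0.6349]
 [ 0.0837  0.3093]]
block free z [0.5228 0.0404 1.2847 0.1244] 0.1286415766626806 73.60645493203768 [[ 0.5266 -0.1152]
 [-0.0601 -0.1179]
 [-0.3879  0.0992]
 [-0.0064  0.0978]]
block [0.523  0.0412 1.2847] 73.60677050698484 [[-1.0052 -0.2157]
 [ 1.4732 -0.2191]
 [-2.5437  0.3902]
 [ 2.1492  0.388 ]]
block rel to pocket (mm) along x,y -1.9440175522080523 -3.1757249844470783 yaw -0.2197216055568005
```

```bash
python3 -m inch '0 0 0 -2.6 30 1.5 1;0 0 0 0 40 0 1;0 0 0 0 25 0 1;0 0 0 0 0 0 1;0 0 0 0 0 0 1;0 0 0 0 0 0 1'
python3 - <<'E'
from mv import *
s=np.array([.5174,.0317]);th=np.radians(73.8);u=np.array([np.cos(th),np.sin(th)])
goto([*(s+(.012-.005)*u),.04],163.8)
d=cam('wrist','w4.png'); crop(d,180,0,380,200,3,'w4c.png')
d=cam('side'); crop(d,220,150,340,250,5,'side4.png')
E
```

```text
clock: 8.9
eef_pos: [0.5206, 0.0392, 0.047]
tool_rot: [-0.7, 0.099, -0.102, 0.7]
ft_force: [-0.3, -0.6, -3.6]
grip_width: 0.0484
t 8.9 pos [0.5206 0.0392 0.047 ] F [-0.3 -0.6 -3.6] w 0.0484 J6 [ 0.08  0.44 -0.23  0.9  -0.    1.93]
jaw yaw -16.33 tool y [ 0.0034  0.0002 -1.    ]
turn deg [-0.07 -0.13  0.18] | shift after turn (mm) [-1.   7.  -1.1] | alt turn norm 179.9
```

View pics/w4.png

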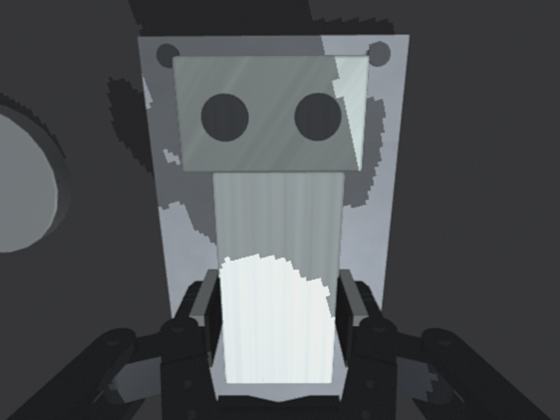

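View pics/side4.png

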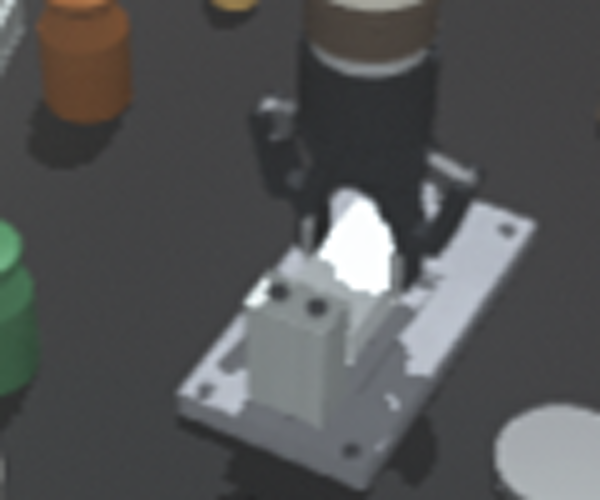

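Run:
```python
from h import *
from fit import place
d=cam('wrist'); p=bot.get_obs()['eef_pos']; print(p)
th=np.radians(73.9);u=np.array([np.cos(th),np.sin(th)]);v=np.array([-u[1],u[0]])
def r(uv,z):
    q=onz(d,uv,z)[:,:2]; return np.c_[(q-p[:2])@u,(q-p[:2])@v]*1000
print('post front top',r([[183,170.5],[361,171]],.094)); print('post rear',r([[173,57],[368,55.5]],.094))
print('plate',r([[138,38],[409,34.5]],.018))
print('block front top',r([[213.4,172.5],[343.4,172.5]],p[2]-.0117+.026))
```

```text
[0.5199 0.0392 0.0464]
post front top [[ 63.5151  25.4201]
 [ 63.1647 -23.4895]]
post rear [[ 92.1169  25.2816]
 [ 92.2805 -23.1203]]
plate [[106.6642  60.6475]
 [107.6259 -58.5014]]
block front top [[ 55.6525  23.3429]
 [ 55.4434 -25.0154]]
```

View pics/w4c.png

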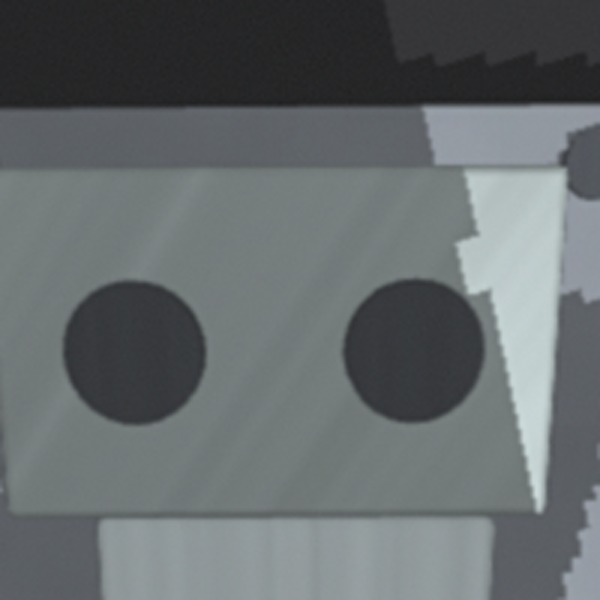

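```bash
python3 -m inch '0 0 0 -2.2 0 -0.5 1;0 0 0 0 8 0 1;0 0 0 0 8 0 1;0 0 0 0 0 0 1;0 0 0 0 0 0 1'; python3 -m inch '0 0 0 0 3 0 1;0 0 0 0 3 0 1;0 0 0 0 0 0 1;0 0 0 0 0 0 1'
python3 - <<'E'
from mv import *
goto([0,0,0])
d=cam('wrist','w5.png')
E
```

```text
clock: 9.68
eef_pos: [0.5168, 0.0393, 0.029]
tool_rot: [0.7, -0.101, 0.1, -0.7]
ft_force: [-0.1, 0.3, -3.2]
grip_width: 0.0485
clock: 10.18
eef_pos: [0.5168, 0.0392, 0.0233]
tool_rot: [0.7, -0.1, 0.1, -0.7]
ft_force: [0.9, -0.4, -3.8]
grip_width: 0.0485
t 10.18 pos [0.5168 0.0392 0.0233] F [ 0.9 -0.4 -3.8] w 0.0485 J6 [ 0.08  0.46 -0.26  0.84  0.    1.93]
jaw yaw -16.32 tool y [-0.0001 -0.     -1.    ]
turn deg [ 0.  0. -0.] | shift after turn (mm) [-485.    23.3 -182.9] | alt turn norm 180.0
```

View pics/w5.png

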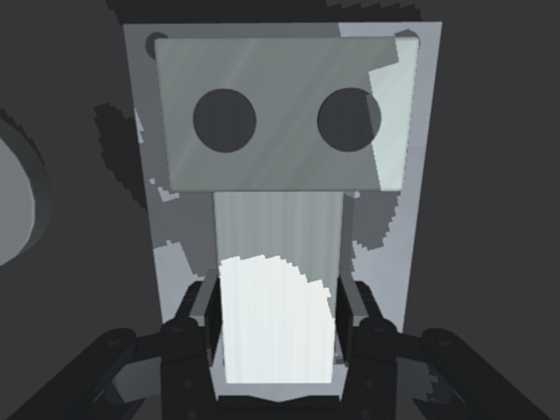

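```bash
python3 -m inch '0 0 0 1.2 0 0 1;0 0 0 0 2 0 1;0 0 0 0 2 0 1;0 0 0 0 1.5 0 1;0 0 0 0 0 0 1;0 0 0 0 0 0 1'
python3 - <<'E'
from mv import *
goto([0,0,0])
E
```

```text
clock: 10.98
eef_pos: [0.5181, 0.0389, 0.0196]
tool_rot: [-0.7, 0.1, -0.101, 0.7]
ft_force: [-5.8, -0.1, 10.8]
grip_width: 0.0482
t 10.97 pos [0.5181 0.0389 0.0196] F [-5.8 -0.1 10.8] w 0.0482 J6 [ 0.07  0.47 -0.26  0.84 -0.    1.93]
jaw yaw -16.32 tool y [ 0.0009  0.     -1.    ]
turn deg [-0.02  0.    0.05] | shift after turn (mm) [-486.2   19.6 -182.9] | alt turn norm 180.0
```

```bash
python3 -m inch '0 0 0 0 0 0 0;0 0 0 0 0 0 0;0 0 0 0 0 0 0;0 0 0 0 0 0 0;0 0 0 0 -10 0 0;0 0 0 0 -40 0 0;0 0 0 0 -40 0 0;0 0 0 0 -40 0 0;0 0 0 0 0 0 1;0 0 0 0 0 0 1'
python3 - <<'E'
from mv import *
goto([0,0,0])
d=cam('wrist','w6.png')
d=cam('side'); crop(d,220,150,340,250,5,'side6.png')
d=cam('scene'); crop(d,190,160,320,260,5,'scene6.png')
E
```

```text
clock: 12.22
eef_pos: [0.5177, 0.0389, 0.1478]
tool_rot: [0.7, -0.1, 0.1, -0.7]
ft_force: [-0.6, 0.3, -0.9]
grip_width: 0.0516
t 12.22 pos [0.5177 0.0389 0.1478] F [-0.6  0.3 -0.9] w 0.0516 J6 [ 0.07  0.33 -0.1   1.14  0.    1.93]
jaw yaw -16.32 tool y [-0.0001 -0.     -1.    ]
turn deg [ 0.  0. -0.] | shift after turn (mm) [-485.9  147.8 -182.8] | alt turn norm 180.0
```

View pics/w6.png

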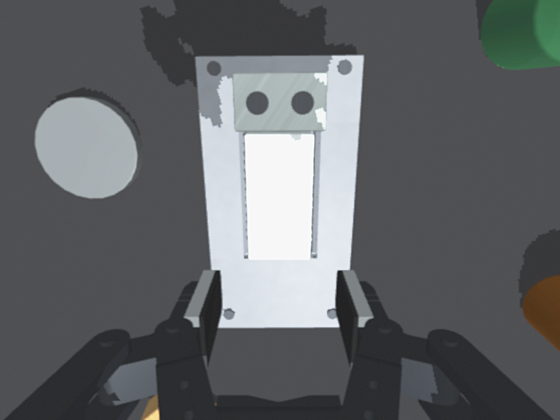

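View pics/side6.png

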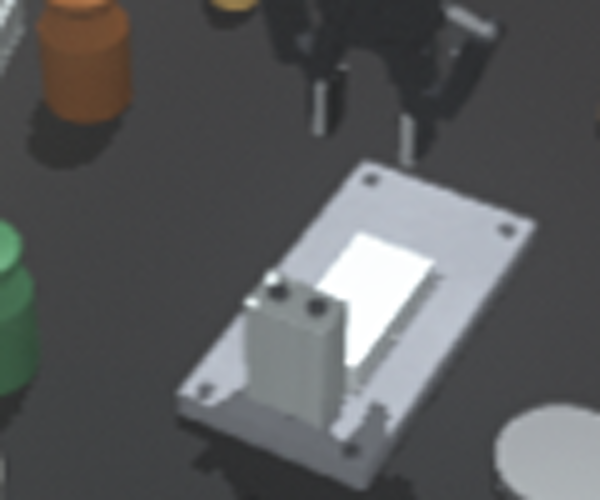

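View pics/scene6.png

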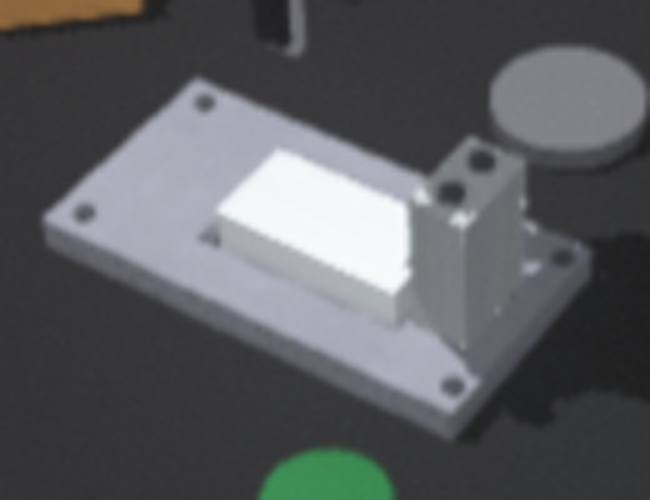

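```bash
python3 -m inch '0 0 0 0 0 0 1;0 0 0 0 40 15 1;0 0 0 0 40 15 1;0 0 0 0 22 0 1;0 0 0 0 7 0 1;0 0 0 0 3 0 1;0 0 0 0 2 0 1;0 0 0 0 0 0 1;0 0 0 0 0 0 1'; python3 -m inch '0 0 0 0 -8 0 1;0 0 0 0 0 -30 1;0 0 0 0 0 -28 1;0 0 0 0 5 0 1;0 0 0 0 3 0 1;0 0 0 0 0 0 1;0 0 0 0 0 0 1'
```

```text
clock: 13.5
eef_pos: [0.5269, 0.0677, 0.0345]
tool_rot: [-0.7, 0.1, -0.101, 0.7]
ft_force: [0.1, 0.2, 0.2]
grip_width: 0.0002
clock: 14.38
eef_pos: [0.5106, 0.0125, 0.0341]
tool_rot: [0.7, -0.1, 0.1, -0.7]
ft_force: [-1.0, -1.8, 3.9]
grip_width: -0.0
```

```bash
python3 -m inch '0 0 0 0 1 0 1;0 0 0 0 0 0 1;0 0 0 0 0 0 1'; python3 -m inch '0 0 0 0 -6 0 1;0 0 0 0 0 30 1;0 0 0 0 0 28 1;0 0 0 0 4 0 1;0 0 0 0 2 0 1;0 0 0 0 1 0 1;0 0 0 0 0 0 1;0 0 0 0 0 0 1'
```

```text
clock: 14.75
eef_pos: [0.5106, 0.0125, 0.034]
tool_rot: [-0.7, 0.1, -0.101, 0.7]
ft_force: [-3.3, -1.4, 9.9]
grip_width: 0.0
clock: 15.75
eef_pos: [0.527, 0.069, 0.0341]
tool_rot: [-0.698, 0.1, -0.101, 0.702]
ft_force: [-4.1, 5.0, 13.9]
grip_width: 0.0001
```

```bash
python3 -m inch '0 0 0 0 -20 0 1;0 0 0 0 -50 0 1;0 0 0 0 -50 0 1;0 0 0 0 -50 0 0.4;0 0 0 0 0 0 0.4;0 0 0 0 0 0 0.4'
python3 - <<'E'
from mv import *
s=np.array([.4456,.3076]);th=np.radians(105);u=np.array([np.cos(th),np.sin(th)])
goto([*(s-.03*u),.20],15)
E
```

```text
clock: 16.5
eef_pos: [0.5258, 0.0671, 0.2011]
tool_rot: [0.7, -0.101, 0.1, -0.7]
ft_force: [0.9, -0.2, -1.3]
grip_width: 0.0511
t 16.5 pos [0.5258 0.0671 0.2011] F [ 0.9 -0.2 -1.3] w 0.0511 J6 [ 0.13  0.32  0.03  1.28 -0.    1.98]
jaw yaw -16.36 tool y [-0.0012 -0.0002 -1.    ]
turn deg [  0.01 -31.36  -0.07] | shift after turn (mm) [-15.2   1.1 223.1] | alt turn norm 148.6
```

```bash
python3 -m inch '0 -10.4 0 0 0 0 0.4;0 -10.4 0 0 0 0 0.4;0 -10.4 0 0 0 0 0.4;0 0 0 -3 0 45 0.4;0 0 0 -3 0 45 0.4;0 0 0 -3 0 45 0.4;0 0 0 -3 0 45 0.4;0 0 0 -3 0 43 0.4;0 0 0 0 0 0 0.4;0 0 0 0 0 0 0.4;0 0 0 0 0 0 0.4'
python3 - <<'E'
from mv import *
from fit import place,M
s=np.array([.4456,.3076]);th=np.radians(105);u=np.array([np.cos(th),np.sin(th)])
goto([*(s+.027*u),.2],15)
d=cam('wrist','w7.png')
print(proj(d,place([*s,th],np.vstack(M['square']))))
for n in('heel','toe','square'): print(n,[(q['point'],q['conf']) for q in bot.spot_point(n,'wrist')])
E
```

```text
clock: 17.88
eef_pos: [0.4547, 0.278, 0.201]
tool_rot: [0.702, 0.09, -0.092, -0.701]
ft_force: [0.2, -0.3, -0.6]
grip_width: 0.051
t 17.88 pos [0.4547 0.278  0.201 ] F [ 0.2 -0.3 -0.6] w 0.051 J6 [ 0.55  0.32  0.04  1.29 -0.    1.86]
jaw yaw 14.78 tool y [-0.0014 -0.0011 -1.    ]
turn deg [ 0.04 -0.22 -0.09] | shift after turn (mm) [-1.1  1.  57.9] | alt turn norm 179.8
[[289.9867 193.7331]
 [290.4715 198.2364]
 [264.4035 193.8116]
 [263.7531 198.3173]
 [290.6665 100.8051]
 [291.2296 101.22  ]
 [262.8004 100.9146]
 [262.0115 101.3347]
 [282.2425 142.1575]
 [283.1203 155.9333]
 [271.4101 142.1959]
 [269.2979 155.9805]
 [282.2377 101.2553]
 [283.1565 103.8596]
 [271.     101.2994]
 [268.6671 103.9161]]
heel [([277.9, 102.4], 0.91), ([339.7, 224.7], 0.82), ([194.1, 153.2], 0.82)]
toe [([275.2, 193.6], 0.87)]
square [([276.9, 151.9], 0.94), ([155.1, 172.6], 0.87), ([372.4, 195.2], 0.75)]
```

View pics/w7.png

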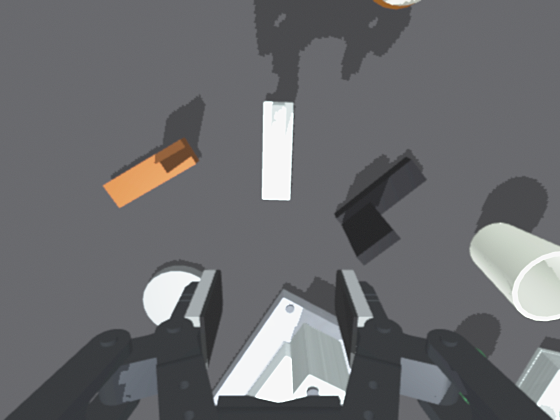

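Run:
```python
from h import *
d=cam('wrist'); im=cv2.resize(d['color'][90:210,230:330],None,fx=5,fy=5,interpolation=cv2.INTER_CUBIC)
im=cv2.convertScaleAbs(im,alpha=1.0); cv2.imwrite('pics/w7c.png',im)
g=im.max(2); print(np.percentile(g,[5,50,95,99]))
lut=np.clip((np.arange(256)-150)*2.4,0,255).astype(np.uint8); cv2.imwrite('pics/w7d.png',np.hstack([im[:,:],cv2.cvtColor(lut[g],8)])[:,:800] if 0 else cv2.cvtColor(lut[g],8))
```

```text
[103. 108. 248. 255.]
```

View pics/w7c.png

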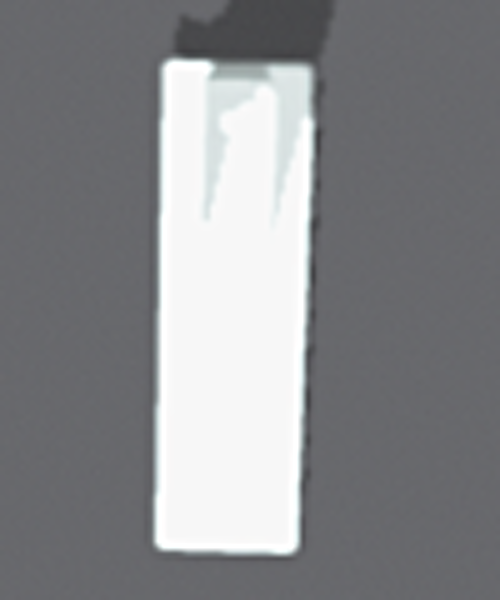

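View pics/w7d.png

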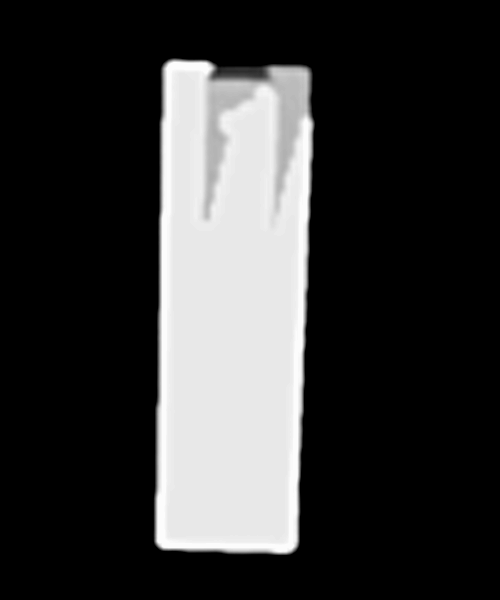

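Run:
```python
from mv import *
from fit import place
d=cam('wrist')
c=np.array([[157,551],[297,553],[164,61],[313,66]])/5-.4+[230,90]
P=np.array([[-.045,.013,.016],[-.045,-.013,.016],[.045,.013,.016],[.045,-.013,.016]])
r=least_squares(lambda q:(proj(d,place(q,P))-c).ravel(),[.4456,.3076,1.83]); print(r.x,np.degrees(r.x[2]),r.fun.reshape(-1,2))
s=r.x; u=np.array([np.cos(s[2]),np.sin(s[2])]); print((s[:2]+.027*u))
goto([*(s[:2]+.027*u),.034],np.degrees(s[2])-90)
```

```text
[0.4458 0.307  1.8037] 103.34693621601255 [[ 0.7112 -0.7951]
 [-0.6738 -0.5419]
 [ 0.3392  0.6592]
 [-0.3739  0.4361]]
[0.4396 0.3333]
t 18.18 pos [0.455  0.2789 0.2019] F [-0.2  0.1 -0.5] w 0.0507 J6 [ 0.55  0.32  0.04  1.29 -0.    1.86]
jaw yaw 14.82 tool y [ 0.0002  0.0001 -1.    ]
turn deg [-0.    1.48  0.01] | shift after turn (mm) [ -2.4 167.9  56.5] | alt turn norm 178.5
```

```bash
python3 -m inch '0 1.5 0 0 0 0 0.4;0 0 0 -2 0 28 0.4;0 0 0 -0.5 0 28 0.4;0 0 0 0 30 0 0.4;0 0 0 0 40 0 0.4;0 0 0 0 0 0 0.4;0 0 0 0 0 0 0.4'
python3 - <<'E'
from mv import *
goto([.4396,.3333,.031],13.35)
d=cam('wrist','w8.png')
E
```

```text
clock: 19.05
eef_pos: [0.4399, 0.3337, 0.1331]
tool_rot: [-0.702, -0.083, 0.082, 0.703]
ft_force: [0.2, -0.8, -0.1]
grip_width: 0.0514
t 19.05 pos [0.4399 0.3337 0.1331] F [ 0.2 -0.8 -0.1] w 0.0514 J6 [ 0.65  0.4  -0.03  1.14  0.    1.99]
jaw yaw 13.36 tool y [ 0.0012  0.0009 -1.    ]
turn deg [-0.03  0.01  0.08] | shift after turn (mm) [ -0.4 102.1  -0.3] | alt turn norm 180.0
```

View pics/w8.png

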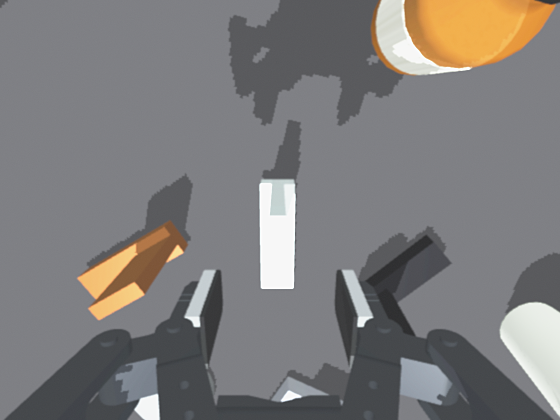

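```bash
python3 -m inch '0 0 0 0 0 0 0.7;0 0 0 0 0 0 0.7;0 0 0 0 20 0 0.7;0 0 0 0 30 0 0.7;0 0 0 0 30 0 0.7;0 0 0 0 18 0 0.7;0 0 0 0 4 0 0.7;0 0 0 0 0 0 0.7'
python3 - <<'E'
from mv import *
goto([.4396,.3333,.031],13.35)
d=cam('wrist','w9.png')
d=cam('scene');crop(d,310,130,440,270,4,'scene9.png')
E
```

```text
clock: 20.1
eef_pos: [0.4397, 0.3335, 0.0304]
tool_rot: [-0.702, -0.083, 0.082, 0.702]
ft_force: [-0.6, -0.3, 0.7]
grip_width: 0.0255
t 20.1 pos [0.4397 0.3335 0.0304] F [-0.6 -0.3  0.7] w 0.0255 J6 [ 0.65  0.51 -0.16  0.9   0.    1.99]
jaw yaw 13.38 tool y [ 0.0006  0.0005 -1.    ]
turn deg [-0.02  0.03  0.04] | shift after turn (mm) [-0.1 -0.6 -0.2] | alt turn norm 180.0
```

View pics/w9.png

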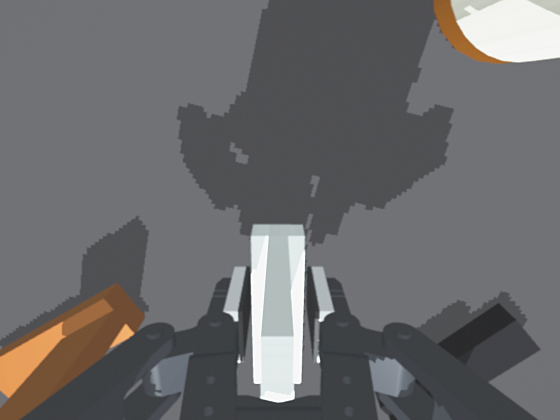

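View pics/scene9.png

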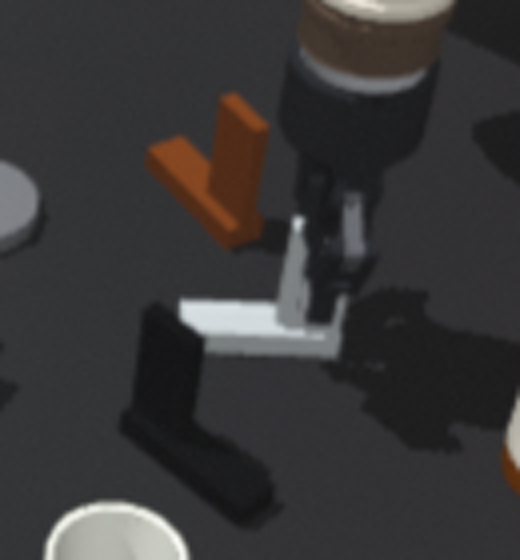

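```bash
python3 -m inch '0 0 0 0 0 0 1;0 0 0 0 0 0 1;0 0 0 0 0 0 1;0 0 0 0 0 0 1;0 0 0 0 0 0 1;0 0 0 0 0 0 1;0 0 0 0 -8 0 1;0 0 0 0 -30 0 1;0 0 0 0 -40 0 1;0 0 0 0 -40 0 1;0 0 0 0 -32 0 1;0 0 0 0 0 0 1'; python3 -m inch '0 0 0 0 0 0 1;0 0 0 0 0 0 1'
python3 - <<'E'
from mv import *
s=np.array([.5175,.0317]);th=np.radians(74);u=np.array([np.cos(th),np.sin(th)])
goto([*(s+(.070-.018-.025)*u),.2],164)
d=cam('wrist','w10.png')
d=cam('side','side10.png')
E
```

```text
clock: 21.7
eef_pos: [0.4406, 0.3342, 0.1822]
tool_rot: [-0.701, -0.084, 0.081, 0.703]
ft_force: [-0.0, 0.2, -3.3]
grip_width: 0.0091
clock: 21.95
eef_pos: [0.4381, 0.3324, 0.1774]
tool_rot: [0.703, 0.081, -0.084, -0.701]
ft_force: [-0.4, 0.2, -2.4]
grip_width: 0.0093
t 21.95 pos [0.4381 0.3324 0.1774] F [-0.4  0.2 -2.4] w 0.0093 J6 [0.65 0.37 0.04 1.25 0.   1.99]
jaw yaw 13.38 tool y [-0.0037 -0.0028 -1.    ]
turn deg [ 0.17 29.38 -0.21] | shift after turn (mm) [ 159.2  -22.6 -240.1] | alt turn norm 150.6
```

View pics/w10.png

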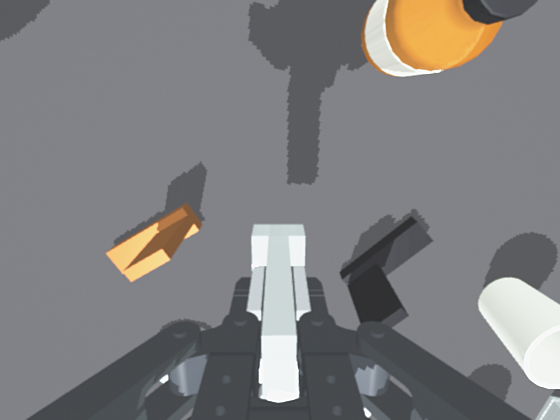

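View pics/side10.png

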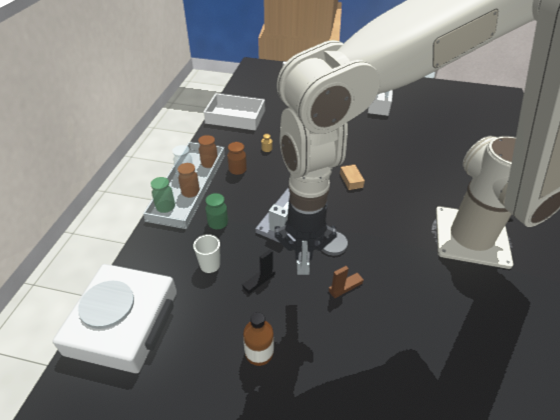

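```bash
python3 -m inch '0 9.8 0 0 -23 0 1;0 9.8 0 0 0 0 1;0 9.8 0 0 0 0 1;0 0 0 26.5 0 -40 1;0 0 0 26.5 0 -40 1;0 0 0 26.5 0 -40 1;0 0 0 26.5 0 -40 1;0 0 0 26.5 0 -40 1;0 0 0 26.5 0 -40 1;0 0 0 0 0 0 1;0 0 0 0 0 0 1;0 0 0 0 0 0 1'
python3 - <<'E'
from mv import *
s=np.array([.5175,.0317]);th=np.radians(74);u=np.array([np.cos(th),np.sin(th)])
goto([*(s+(.070-.018-.025)*u),.12],164)
d=cam('wrist','w11.png')
E
```

```text
clock: 23.55
eef_pos: [0.5254, 0.0598, 0.2025]
tool_rot: [-0.7, 0.098, -0.098, 0.7]
ft_force: [-0.4, -0.7, -2.9]
grip_width: 0.0093
t 23.55 pos [0.5254 0.0598 0.2025] F [-0.4 -0.7 -2.9] w 0.0093 J6 [0.11 0.31 0.03 1.29 0.   1.96]
jaw yaw -15.92 tool y [-0.0008  0.0002 -1.    ]
turn deg [ 0.    0.08 -0.05] | shift after turn (mm) [ 0.1 82.5 -2.2] | alt turn norm 179.9
```

View pics/w11.png

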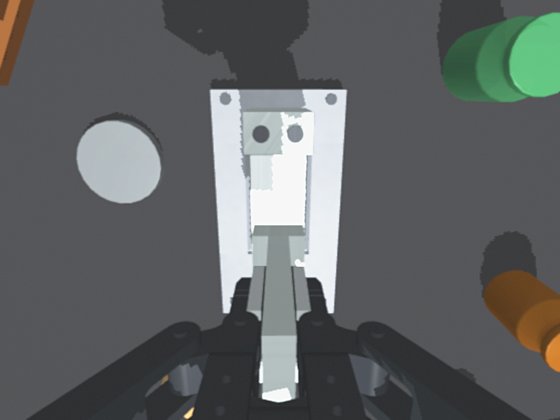

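```bash
python3 -m inch '0 0 0 0 40 0 1;0 0 0 0 40 0 1;0 0 0 0 30 0 1;0 0 0 0 8 0 1;0 0 0 0 0 0 1;0 0 0 0 0 0 1;0 0 0 0 0 0 1'
python3 - <<'E'
from mv import *
s=np.array([.5175,.0317]);th=np.radians(74);u=np.array([np.cos(th),np.sin(th)])
goto([*(s+(.070-.018)*u),.0644],164)
d=cam('wrist','w12.png')
d=cam('side'); crop(d,220,130,340,250,5,'side12.png')
d=cam('scene'); crop(d,190,130,320,260,4.6,'scene12.png')
E
```

```text
clock: 24.48
eef_pos: [0.527, 0.0589, 0.0862]
tool_rot: [-0.7, 0.098, -0.099, 0.7]
ft_force: [-0.1, -0.6, -3.6]
grip_width: 0.0092
t 24.48 pos [0.527  0.0589 0.0862] F [-0.1 -0.6 -3.6] w 0.0092 J6 [ 0.11  0.4  -0.16  1.    0.    1.96]
jaw yaw -16.02 tool y [ 0.0028  0.0003 -1.    ]
turn deg [-0.06 -0.02  0.15] | shift after turn (mm) [-1.6 21.8 23.3] | alt turn norm 180.0
```

View pics/w12.png

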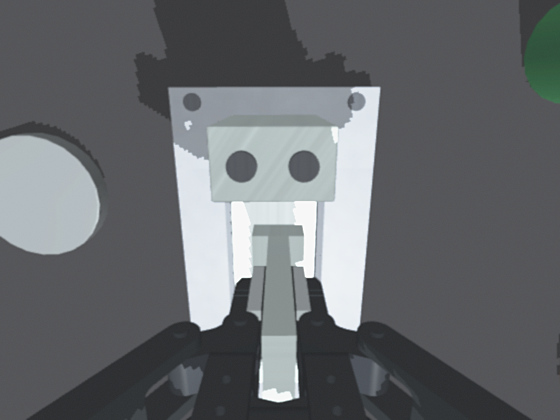

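View pics/scene12.png

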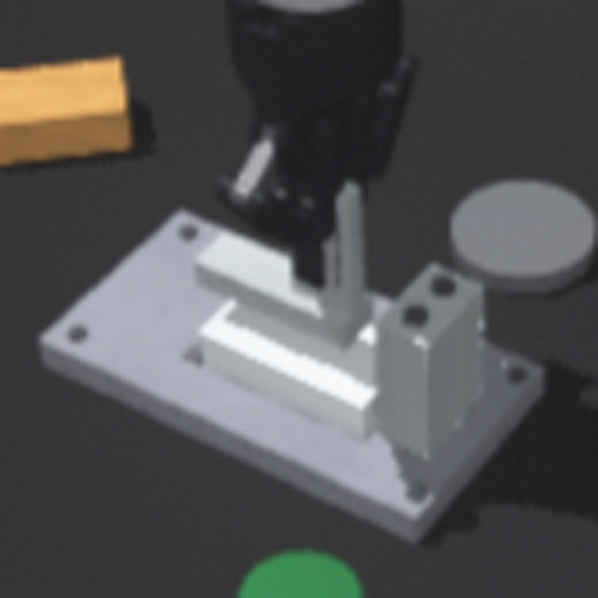

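```bash
python3 -m inch '0 0 0 -1.7 8 0 1;0 0 0 0 8 0 1;0 0 0 0 0 0 1;0 0 0 0 0 0 1;0 0 0 0 0 0 1'
python3 - <<'E'
from mv import *
s=np.array([.5175,.0317]);th=np.radians(74);u=np.array([np.cos(th),np.sin(th)])
goto([*(s+(.070-.018)*u),.0644],164)
d=cam('wrist','w13.png')
E
```

```text
clock: 25.25
eef_pos: [0.5245, 0.0592, 0.069]
tool_rot: [-0.7, 0.098, -0.099, 0.7]
ft_force: [0.5, -0.5, -3.6]
grip_width: 0.0094
t 25.25 pos [0.5245 0.0592 0.069 ] F [ 0.5 -0.5 -3.6] w 0.0094 J6 [ 0.11  0.42 -0.19  0.96  0.    1.96]
jaw yaw -16.02 tool y [ 0.0004  0.0001 -1.    ]
turn deg [-0.01 -0.02  0.02] | shift after turn (mm) [ 0.9  4.6 23.6] | alt turn norm 180.0
```

View pics/w13.png

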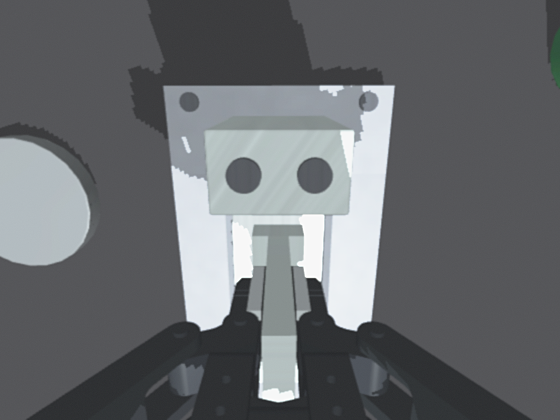

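```bash
python3 -m inch '0 0 0 0.3 2.5 0 1;0 0 0 0 0 8 1;0 0 0 0 0 8 1;0 0 0 0 0 4 1;0 0 0 0 0 0 1;0 0 0 0 0 0 1'
python3 - <<'E'
from mv import *
goto([0,0,0])
d=cam('wrist','w14.png')
E
```

```text
clock: 26.05
eef_pos: [0.5299, 0.0783, 0.0663]
tool_rot: [0.7, -0.099, 0.098, -0.7]
ft_force: [0.8, -0.2, -3.8]
grip_width: 0.0093
t 26.05 pos [0.5299 0.0783 0.0663] F [ 0.8 -0.2 -3.8] w 0.0093 J6 [ 0.15  0.44 -0.17  0.97 -0.    2.  ]
jaw yaw -16.01 tool y [-0.0002 -0.0001 -1.    ]
turn deg [ 0.01  0.   -0.01] | shift after turn (mm) [-487.8   66.3 -221.5] | alt turn norm 180.0
```

View pics/w14.png

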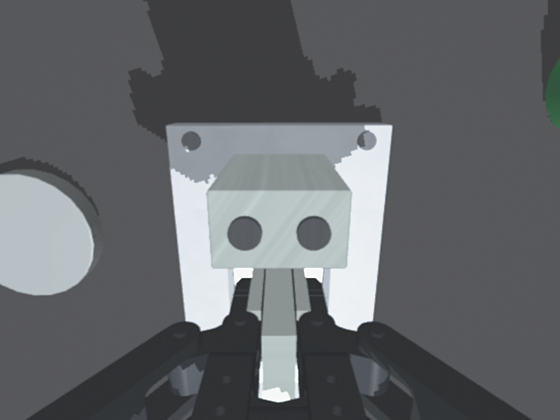

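```bash
python3 -m inch '0 0 0 0 0 1.5 1;0 0 0 0 0 1.5 1;0 0 0 0 0 0 1;0 0 0 0 0 0 1'; python3 -m inch '0 0 0 0 0 1 1;0 0 0 0 0 0 1;0 0 0 0 0 0 1'
```

```text
clock: 26.6
eef_pos: [0.5308, 0.0812, 0.0663]
tool_rot: [0.7, -0.099, 0.099, -0.7]
ft_force: [0.1, -0.4, -3.9]
grip_width: 0.0091
clock: 26.98
eef_pos: [0.5311, 0.0822, 0.0663]
tool_rot: [-0.7, 0.099, -0.099, 0.7]
ft_force: [0.7, 0.7, -3.6]
grip_width: 0.0095
```

```bash
python3 -m inch '0 0 0 0 0 1 1;0 0 0 0 0 0 1;0 0 0 0 0 0 1'; python3 -m inch '0 0 0 0 0 1 1;0 0 0 0 0 0 1;0 0 0 0 0 0 1'
```

```text
clock: 27.35
eef_pos: [0.5313, 0.0826, 0.0663]
tool_rot: [0.701, -0.099, 0.099, -0.7]
ft_force: [-1.2, -3.0, -1.9]
grip_width: 0.0093
clock: 27.72
eef_pos: [0.5312, 0.0826, 0.0663]
tool_rot: [0.701, -0.099, 0.099, -0.699]
ft_force: [-2.0, -6.1, -1.0]
grip_width: 0.0087
```

```bash
python3 -m inch '0 0 0 0 1 -0.5 1;0 0 0 0 1 0 1;0 0 0 0 0 0 1;0 0 0 0 0 0 1'; python3 -m inch '0 0 0 0 1 0 1;0 0 0 0 0 0 1;0 0 0 0 0 0 1'
python3 - <<'E'
from mv import *
goto([0,0,0],-16)
E
```

```text
clock: 28.22
eef_pos: [0.5314, 0.0825, 0.0649]
tool_rot: [0.701, -0.099, 0.099, -0.699]
ft_force: [-3.2, -4.7, 3.2]
grip_width: 0.0091
clock: 28.6
eef_pos: [0.5314, 0.0826, 0.0648]
tool_rot: [0.701, -0.099, 0.099, -0.7]
ft_force: [-3.8, -5.9, 7.4]
grip_width: 0.0091
t 28.6 pos [0.5314 0.0826 0.0648] F [-3.8 -5.9  7.4] w 0.0091 J6 [ 0.16  0.44 -0.16  0.96 -0.    2.01]
jaw yaw -16.07 tool y [ 0.0005 -0.0018 -1.    ]
turn deg [ 0.09 -0.07  0.06] | shift after turn (mm) [-488.1   64.8 -225.9] | alt turn norm 179.9
```

```bash
python3 -m inch '0 0 0 0 1 1.5 1;0 0 0 0 0.5 0 1;0 0 0 0 0 0 1;0 0 0 0 0 0 1'
python3 - <<'E'
from mv import *
goto([0,0,0],-16)
d=cam('wrist','w15.png')
d=cam('side'); crop(d,220,130,340,250,5,'side15.png')
d=cam('scene'); crop(d,190,130,320,260,4.6,'scene15.png')
E
```

```text
clock: 29.1
eef_pos: [0.5314, 0.0825, 0.0648]
tool_rot: [0.702, -0.099, 0.1, -0.699]
ft_force: [-8.7, -10.9, 18.1]
grip_width: 0.0095
t 29.1 pos [0.5314 0.0825 0.0648] F [ -8.7 -10.9  18.1] w 0.0095 J6 [ 0.16  0.44 -0.16  0.96 -0.    2.01]
jaw yaw -16.12 tool y [ 0.0007 -0.0044 -1.    ]
turn deg [ 0.23 -0.12  0.11] | shift after turn (mm) [-488.1   64.8 -225.8] | alt turn norm 179.9
```

View pics/w15.png

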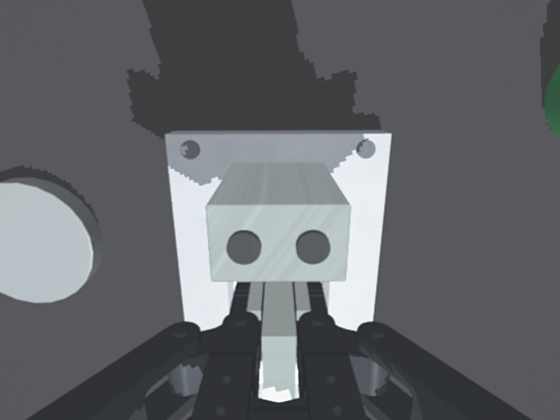

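View pics/side15.png

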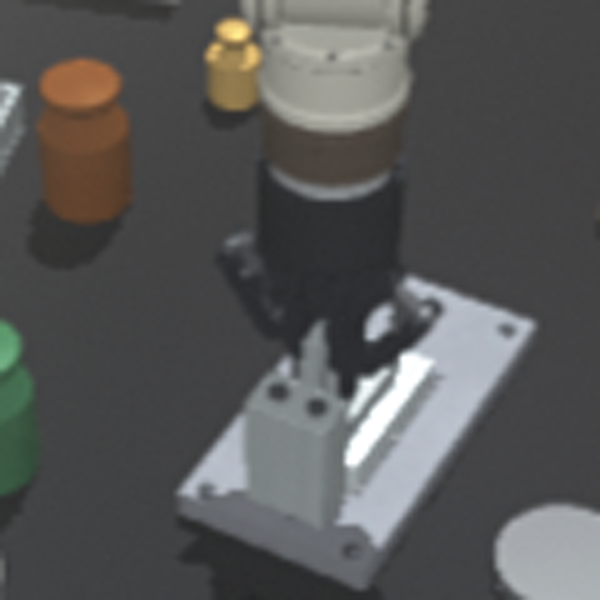

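View pics/scene15.png

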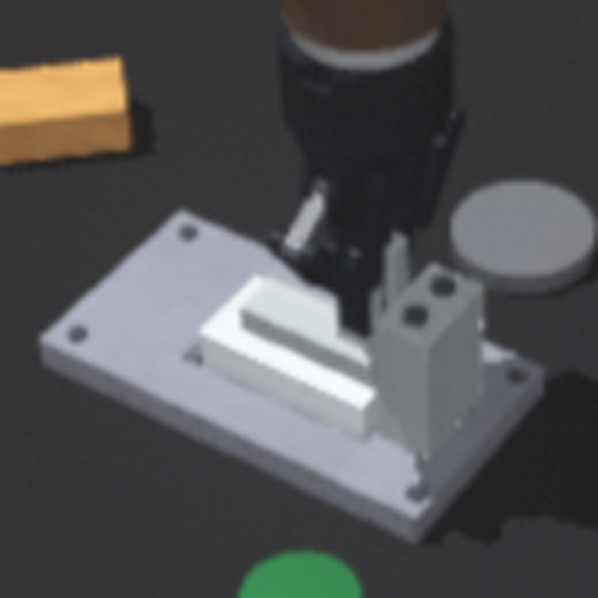

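```bash
cat > st.py <<'E'
from h import *
o=bot.get_obs();T=R.from_quat(o['tool_rot']).as_matrix()
print('t',round(o['clock'],2),o['eef_pos'].round(5),'Ftool',(T.T@o['ft_force']).round(1),'Mtool',(T.T@o['ft_torque']).round(2),'tool y (z-comp in toolhoriz) pitch deg',np.degrees(np.arctan2(T[:,1]@np.array([.2756,.9613,0]),1)).round(3),'roll',np.degrees(T[:,1]@np.array([.9613,-.2756,0])).round(3),'yaw',np.degrees(np.arctan2(T[1,0],T[0,0])).round(2))
E
python3 st.py; python3 -m inch '0.3 0 0 0 0 0 1;0 0 0 0 0 0 1;0 0 0 0 0 0 1' >/dev/null; python3 st.py;  python3 -m inch '0.3 0 0 0 0 0 1;0 0 0 0 0 0 1;0 0 0 0 0 0 1'>/dev/null; python3 st.py
```

```text
t 29.25 [0.5314 0.0826 0.0648] Ftool [ -5.7 -18.5 -12.6] Mtool [-2.19 -0.04  1.23] tool y (z-comp in toolhoriz) pitch deg -0.227 roll 0.104 yaw -16.12
t 29.62 [0.5314 0.0826 0.0648] Ftool [ -6.3 -18.1 -11.8] Mtool [-2.36 -0.01  1.26] tool y (z-comp in toolhoriz) pitch deg 0.059 roll 0.111 yaw -16.11
t 30.0 [0.5315 0.0827 0.0648] Ftool [ -6.2 -17.9 -11.1] Mtool [-2.63 -0.04  1.29] tool y (z-comp in toolhoriz) pitch deg 0.343 roll 0.119 yaw -16.1
```

```bash
python3 -m inch '0 0 0 -0.5 0 0.3 1;0 0 0 0 0 0 1;0 0 0 0 0 0 1' >/dev/null; python3 st.py;  python3 -m inch '0 0 0 -0.4 0 0 1;0 0 0 0 0 0 1;0 0 0 0 0 0 1'>/dev/null; python3 st.py
```

```text
t 30.38 [0.5315 0.0827 0.0648] Ftool [ -3.9 -18.  -10.1] Mtool [-2.74 -0.04  1.07] tool y (z-comp in toolhoriz) pitch deg 0.307 roll 0.174 yaw -16.12
t 30.75 [0.5315 0.0827 0.0648] Ftool [ -3.4 -17.5 -11.4] Mtool [-2.75 -0.06  0.89] tool y (z-comp in toolhoriz) pitch deg 0.308 roll 0.214 yaw -16.12
```

```bash
python3 - <<'E'
from h import *
d=cam('scene','scene16.png'); crop(d,225,175,305,235,9,'scene16c.png')
cam('side','side16.png')
E
python3 st.py
```

```text
t 30.85 [0.5315 0.0827 0.0648] Ftool [ -2.9 -16.6 -12.2] Mtool [-2.76 -0.02  0.91] tool y (z-comp in toolhoriz) pitch deg 0.311 roll 0.215 yaw -16.12
```

View pics/scene16c.png

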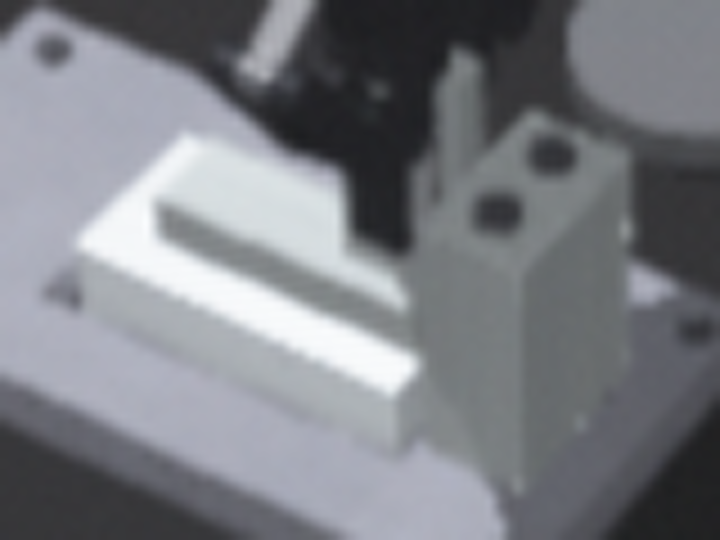

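View pics/scene16.png

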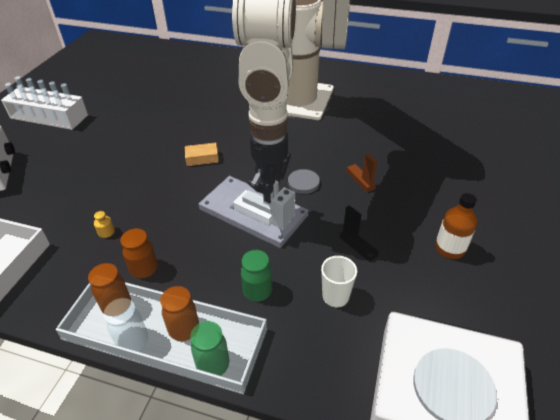

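```bash
python3 -m inch '-0.15 0 0 0 0 0.3 1;0 0 0 0 0 0 1;0 0 0 0 0 0 1;0 0 0 0 0 0 1' >/dev/null; python3 st.py; python3 -c "
from workcell import bot; bot.job_done()"; python3 st.py
```

```text
t 31.35 [0.5314 0.0827 0.0648] Ftool [ -3.4 -17.5 -13. ] Mtool [-2.71 -0.05  0.85] tool y (z-comp in toolhoriz) pitch deg 0.135 roll 0.21 yaw -16.14
the job is handed in; nothing more can be done
the job is handed in; nothing more can be done
```

The job is handed in at 31.4 s. The block is seated in the pocket, and the gripper is still holding the steel square pressed upright into the corner against the post.

- **Block:** I released it in the pocket, then pressed on its top with the shut fingers towards both ends. The top read 34.0 and 34.1 mm above the bench, against the 34 mm expected.
- **Choosing the square:** I took the silver one at scene pixel (377, 205). The copper one at (363, 175) and the black one at (358, 235) are the look-alikes.
- **Square, last readings:** it is pressed down with about 17 N and against the post with about 13 N. Its side offset is about 0.4 mm from the post's middle, measured just before contact. The tool is within about 0.2° of vertical.
- **Bystanders:** the last scene picture shows them where they were, by eye.

**Not fully settled:**
- **Height:** the tool stopped 0.4 mm higher than I worked out from the pickup height. The close crop shows the foot flat on the block.
- **Flatness:** while I trimmed the tool's tilt by about half a degree, its position stayed put and the moment changed steadily. That suggests flat contact, but no camera resolves it to that level.
- **Side force:** about 3 N remained across the post.

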